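# Empty the top tray, peel it off its sticky nest and hold it over the light plate

## Task

Clear the top formed tray of the stack: stand its two end mills upright in free holes of the rack, each in the row where a mill of its own length already stands. Then peel the empty tray off the trays it sticks to, lifting it by the lug so that the lug's corner comes well up while the opposite corner still rests in the stack, without carrying or dragging along the trays beneath. Finish while holding the tray by its lug, level and still, about 15 cm above the middle of the light plate; do not put it down or let go, and leave the other things on the bench where they are.

Things in the scene. Friction and masses are not known exactly. Their poses are not given: they have to be found in the camera images.
- tray: loose top tray, thin grey plastic, 150 x 110 mm (x, y), 24 high, walls and floor 3 mm, flat rim 7 mm wide round its top; about 130 g. Origin: centre of its underside, z up; seated 27 mm above the bench. Four square pockets at (+-36, +-26) mm, 15 mm high, 19 mm inside; the mills stand on the 3 mm floor in two of them. A lug stands on its (+x, +y) corner
- tray_lug (a point): grip point in the upright lug on the tray's (+x, +y) corner, at (70, 50, 46) mm from the tray's origin. The lug is a block 24 to 54 mm above the tray's underside, 12 mm thick along the direction 45 degrees between tray +x and +y, 24 mm wide across it; pinch it from above across the 12 mm
- tray_heel (a point): the tray's bottom corner diagonally across from the lug, at (-75, -55, 0) mm from the tray's origin; the tray can be tipped about it
- nest: the three trays beneath, loose on the bench as one, 172 x 132 mm over the rim, 37 mm high, 0.9 kg; origin: centre of its underside, axes as the tray's. The tray sits 10 mm deep in it on a floor 27 mm up, 3 mm play each side. Four springy dimples in its long walls pinch the tray (3 N each) and make it stick for its first 10 mm up; pulled hard it may shift the nest
- short_mill: the short end mill, steel, round, 14 mm diameter, 68 mm long, 75 g, standing in a pocket of the tray; origin: centre of its foot, z along it to the top
- long_mill: the long end mill, steel, round, 14 mm diameter, 98 mm long, 110 g, standing in a pocket of the tray; origin: centre of its foot, z along it to the top
- rack: cream block, fixed, 110 x 150 mm (x, y), 34 mm high; origin: centre of its underside. Two rows of holes along its y, at x = -25 and x = +25 mm; in each, holes at y = -45, 0 and +45 mm, 22 mm wide with 2 mm chamfer, 26 mm deep (floor 8 mm above the bench). Those at y = +45 mm hold the two mates, the other four are free
- short_mate: a 68 mm end mill fixed in the rack's hole at y = +45 mm of one of the two rows: this row (along its y axis) is for short mills. Origin: centre of its foot, on the hole's floor; axes as the rack's
- long_mate: a 98 mm end mill fixed in the rack's hole at y = +45 mm of the other row: this row is for long mills. Origin: centre of its foot, on the hole's floor; axes as the rack's
- light_plate: flat light plate, fixed, aluminium with a white top, 170 x 140 mm, 20 mm high; origin: centre of its underside. It and the rack lie on either side of the stack, either way round
- wash_bottle: bystander: white bottle, 60 mm diameter, 130 mm high; origin: centre of its foot
- jar: bystander: small glass jar, 54 mm diameter, 60 mm high; origin: centre of its foot
- micrometer: bystander: micrometer lying on the bench, about 40 x 150 x 18 mm; origin: underside, near its middle

How it is judged:
On the way, in this order (a step that is already met when the one before it is completed fails the run):
1. both mills stand in the rack, each in the row of its own length, released, the tray still seated in the nest (x of short_mill in the frame of short_mate between -0.01 and 0.01 m and z of short_mill in the frame of short_mate between -0.004 and 0.005 m and angle between each of short_mill, long_mill's own z axis and vertical below 0.4 rad and horizontal distance between each of short_mill, long_mill and rack below 0.075 m and x of long_mill in the frame of long_mate between -0.01 and 0.01 m and z of long_mill in the frame of long_mate between -0.004 and 0.005 m and contact force between each of short_mill, long_mill and the fingers below 0.2 N and z of tray in the frame of nest between 0.02 and 0.032 m), for 0.2 s.
2. the tray is peeled: its lug corner is at least 20 mm up while the opposite corner still rests in the nest (z of tray_lug in the frame of nest above 0.093 m and z of tray_heel in the frame of nest below 0.037 m and horizontal distance between tray and nest below 0.04 m and height (world z) of nest below 0.01 m), for 0.05 s.
At the end, for the whole second after the job is handed in: Mills upright in rack holes in the row of their length, released. Tray held by the fingers, still, within 17 deg of level, middle within 50 mm of the light plate's, underside 80 to 260 mm above the bench, touching neither nest nor plate. Nest flat, within 40 mm of its start (x of short_mill in the frame of short_mate between -0.01 and 0.01 m and z of short_mill in the frame of short_mate between -0.004 and 0.005 m and angle between each of short_mill, long_mill's own z axis and vertical below 0.4 rad and horizontal distance between each of short_mill, long_mill and rack below 0.075 m and x of long_mill in the frame of long_mate between -0.01 and 0.01 m and z of long_mill in the frame of long_mate between -0.004 and 0.005 m and contact force between each of short_mill, long_mill and the fingers below 0.2 N and contact force between tray and the fingers above 1 N and contact force between tray and nest below 0.05 N and contact force between tray and light_plate below 0.05 N and horizontal distance between tray and light_plate below 0.05 m and z of tray in the frame of light_plate between 0.08 and 0.26 m and angle between tray's own z axis and vertical below 0.3 rad and linear speed of tray below 0.03 m/s and angle between nest's own z axis and vertical below 0.08 rad and height (world z) of nest below 0.006 m and distance of nest from where it was at the start of the episode below 0.04 m); the arm keeps its last pose, push and grip.
It fails at once if the trays beneath are carried up or dragged more than 40 mm (height (world z) of nest above 0.03 m or distance of nest from where it was at the start of the episode above 0.04 m).
It fails at once if a bystander is moved more than 30 mm (distance of any of wash_bottle, jar, micrometer from where it was at the start of the episode above 0.03 m).
It also fails if it takes over 72 s, if anything falls off the work surface, if the arm or the gripper's body presses on something with over 40 N, if the wrist force passes 120 N, or if a joint passes its speed limit or range.

## Robot

A 6-joint arm with a two-finger parallel gripper is mounted at the origin on the work surface. World frame = base frame: x ahead of the robot, y to its left, z up, the work surface at z = 0. Lengths are in m, angles in rad, forces in N, time in s.
With the tool pointing down it reaches from about 0.35 to 0.85 m from the base axis. Payload 8.1 kg.
Tool frame: the origin (TCP) lies at the very end of the fingers, on their centre line; the grasp point (between the pads) lies 19 mm behind it; z points along the fingers, y is the line along which they close (so a half turn about z gives the same grasp; the last joint's range is limited). The gripper opens to 93 mm and grips with 3 to 60 N. Pads are 15 mm wide; open, the fingers measure 128 mm over their backs; the gripper's body (75 mm by 188 mm) begins 65 mm behind the grasp point.
Start: joints at [-1.415, 0.13, 1.488, -0, 1.523, -0.085], TCP at [0.143, -0.583, 0.219] pointing down, gripper open.
Joint ranges: [-2.96, 2.96], [-0.89, 2.26], [0.02, 2.5], [-1.34, 4.48], [0, 2.73], [-2.66, 2.66]. Speed limits (rad/s): [2.39, 2.39, 2.79, 3.14, 3.14, 3.14].

## Interface

Orientations are given as a rotation vector (axis times angle).
In Python, from plant import monitor, eyes, ticket gives the robot as it stands.
- The arm moves only by the tool arm_command, never from a script. Its argument "deltas" is a list that holds one entry, the list of rows, each a list of 6 numbers: the shift along the world's x, y, z in cm, then the turn, a rotation vector about the world's x, y, z in degrees. In form: [[[tx, ty, tz, rx, ry, rz], ...]]. A call has 1 to 12 rows; each row shifts and turns the commanded pose from where the row before left it; what a row does not reach is not made up. A row lasts 1/12 s, in which the tool goes at most 41.7 mm and 7.16 degrees, less where a joint would pass 70% of its speed; a pose out of reach is approached as far as the arm can. A call is refused whole if a number of a shift passes 4.17 or a number of a turn 7.16, either way. A call with a gripper value outside its range is refused whole. "gripper" is the opening, from -1 (shut) to 1 (fully open), set as the call begins (left out, the last holds). The fingers move at their own pace and stop on an object; "squeeze" is the grip in N (left out, the last holds). Time passes only in rows, so rows that do not move let the fingers close. It gives the time, the measured TCP pose, the force, the opening and the grip force at its end, in the units of the state.
- monitor.read_state(): the state, without advancing time (a new reading comes with each control period).
- eyes.read_camera(name): name is "scene" or "top" or "wrist"; returns the picture (400x640x3 uint8, blue, green, red); there is no depth.
- eyes.camera_model(name): a dict with "fx", "fy", "cx", "cy" (pixels), "rvec" (rotation vector, rad) and "tvec" (3), from world to camera coordinates, as OpenCV has them. Camera axes: x right, y down, z forward; pixel columns grow to the right and rows downward; lengths in m; the calibration is good to about 2 mm. A picture is of the moment at which its call begins: read the wrist's pose just before it. camera_model takes no time and is no camera call; for the wrist camera it gives the pose at the moment of the call.
- ticket.close_job(): hands the job in; it is judged then, once.
The state is a dict: "t": time; "q": joint angles; "dq": joint speeds; "joint_torque": joint torques, N m; "tool_pos": TCP position; "orientation": TCP orientation; "force": force on the tool from outside, world axes, zero at the start; "wrist_torque": the same for the moment, N m; "opening": finger opening in m; "gripper_force": force on a finger pad.
Only numpy, scipy, OpenCV 4.12 (cv2) and the standard library are available. Lean on these libraries where they do the work, as an engineer would, in place of code of your own. Each camera call takes 0.05 s, during which the arm holds its last target. There are 200 camera calls.

## Working session

There is one attempt and no reset: what is moved stays moved. The work goes in short steps, Python scripts to look and compute and a tool call to move; the robot and the scene stay as the last step left them, time stands still between calls to the robot, and variables do not carry over. Pictures are saved under pics/ and viewed, at most 10 in all, crops included, and the job is handed in when it is done.

Besides the shell and the picture viewer there is one more tool, called after "Call:" in YAML: its name, and indented under it one key for each argument. arm_command: Moves the arm, as the interface text tells. Its arguments: {"type":"object","properties":{"deltas":{"type":"array"},"gripper":{"type":"number"},"squeeze":{"type":"number"}},"required":["deltas"]}

```bash
ls; mkdir -p pics
python3 - <<'E'
from plant import monitor, eyes
import cv2,numpy as np
s=monitor.read_state();print(s['t'],s['tool_pos'],s['orientation'],s['opening'])
for n in ("scene","top"):
    cv2.imwrite(f"pics/{n}0.png",eyes.read_camera(n)); 
    m=eyes.camera_model(n); print(n,m)
    R=cv2.Rodrigues(np.array(m['rvec'],float))[0]; print(-R.T@np.array(m['tvec']).ravel())
E
```

```text
pics
0.0 [ 0.14302396 -0.58212996  0.2175901 ] [-3.11703264e+00 -3.77144325e-01  1.11198447e-04] 0.09286295087173678
scene {'fx': 450.627156435221, 'fy': 450.627156435221, 'cx': 328.8365014328776, 'cy': 198.12772960427367, 'rvec': array([ 2.11815081,  0.77682334, -0.35297169]), 'tvec': array([-0.50273393, -0.17108203,  1.30414425])}
[ 1.10082416 -0.55975463  0.67650842]
top {'fx': 456.46750881947065, 'fy': 456.46750881947065, 'cx': 311.85484585527325, 'cy': 198.351007581359, 'rvec': array([ 2.13754638, -2.19677448,  0.09960327]), 'tvec': array([0.06311172, 0.60034433, 1.11805905])}
[0.48843779 0.04018069 1.17229112]
```

View pics/top0.png

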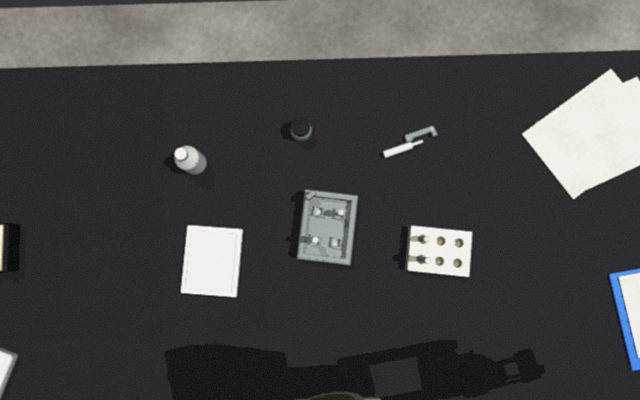

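View pics/scene0.png

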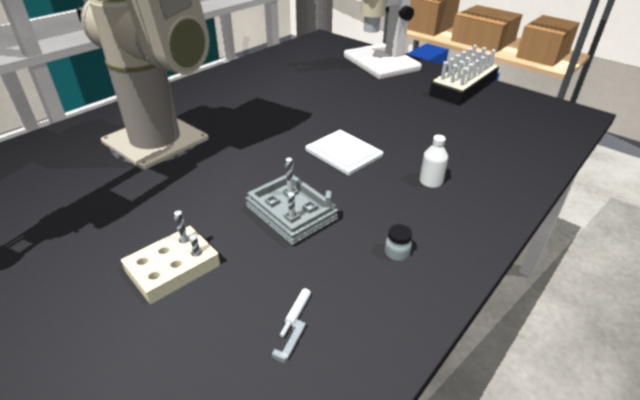

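The top view shows the stack near (328,228) with its lug at the upper-left corner, (310,193). The rack is at (440,251), with its mates on the left side. The light plate is at (212,261). I'll enlarge both views to measure.

Run:
```python
import cv2
a=cv2.imread("pics/top0.png")[180:290,285:480]; cv2.imwrite("pics/topc.png",cv2.resize(a,None,fx=4,fy=4,interpolation=cv2.INTER_CUBIC))
a=cv2.imread("pics/scene0.png")[150:300,115:345]; cv2.imwrite("pics/scenec.png",cv2.resize(a,None,fx=3.4,fy=3.4,interpolation=cv2.INTER_CUBIC))
```

```text
(no output)
```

View pics/topc.png

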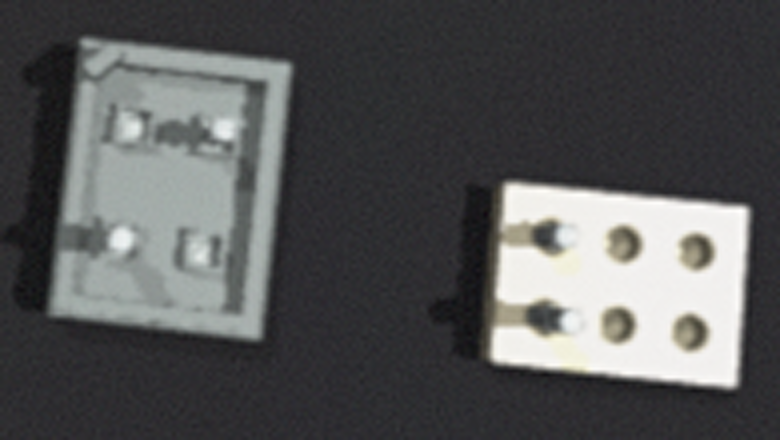

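View pics/scenec.png

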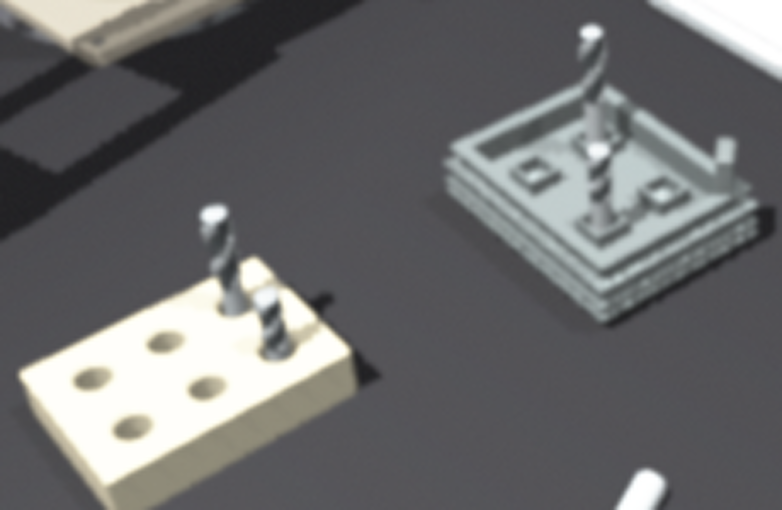

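The long mill stands in the tray's (-x,+y) pocket, with its top at topc (121,238). The short mill is at (+x,-y), topc (226,127). The long mate is in the rack's -x row and the short mate in its +x row. Next I fit the poses using both cameras.

```bash
cat > h.py <<'E'
import cv2,numpy as np
from plant import monitor,eyes
from scipy.optimize import least_squares
CM={n:eyes.camera_model(n) for n in("top","scene")}
def proj(n,P):
    m=CM[n];K=np.array([[m['fx'],0,m['cx']],[0,m['fy'],m['cy']],[0,0,1]])
    return cv2.projectPoints(np.atleast_2d(np.array(P,float)),np.array(m['rvec'],float),np.array(m['tvec'],float),K,None)[0][:,0]
def T(p,P):
    c,s=np.cos(p[2]),np.sin(p[2]);P=np.atleast_2d(np.array(P,float))
    return np.c_[p[0]+c*P[:,0]-s*P[:,1],p[1]+s*P[:,0]+c*P[:,1],P[:,2]]
def fit(obs,x0):
    f=lambda p:np.concatenate([(proj(n,T(p,P))-px).ravel() for n,P,px in obs])
    r=least_squares(f,x0,loss='soft_l1');return r.x,f(r.x)
t=lambda a:np.array(a,float)/4+[285-.375,180-.375]
s=lambda a:np.array(a,float)/3.4+[115-.35,150-.35]
E
python3 - <<'E'
from h import *
np.set_printoptions(precision=4,suppress=True)
z=.037;nest=[(.086,.066,z),(.086,-.066,z),(-.086,-.066,z),(-.086,.066,z)]
pn,r=fit([("top",nest,t([(80,38),(293,62),(262,340),(48,315)]))],[.45,0,-.1]);print("nest",pn,np.degrees(pn[2]),r)
z=.034;rk=[(.055,.075,z),(.055,-.075,z),(-.055,-.075,z),(-.055,.075,z)]
pr,r=fit([("top",rk,t([(503,181),(751,207),(738,388),(490,362)]))],[.45,-.3,-.1]);print("rack top",pr,r)
pr2,r=fit([("scene",rk,s([(352,352),(110,485),(20,375),(255,258)]))],[.45,-.3,-.1]);print("rack scene",pr2,r)
# mates tops
pm,r=fit([("top",[(.025,.045,.076),(-.025,.045,.106)],t([(566,236),(571,320)])),("scene",[(.025,.045,.076),(-.025,.045,.106)],s([(266,296),(214,214)]))],pr);print("mates",pm,r)
for nm,zz,a,b in(("short",.098,(226,128),(598,150)),("long",.128,(121,238),(592,33))):
    for o in ([("top",[(0,0,zz)],t([a]))],[("scene",[(0,0,zz)],s([b]))]):
        p,_=fit(o,[.45,0,0]);print(nm,o[0][0],p[:2])
for q in((.036,-.026,.098),(-.036,.026,.128),(.07,.05,.073),(-.075,-.055,.027)):print(T(pn,q))
p,_=fit([("scene",[(0,0,.081)],s([(727,145)]))],[.5,0,0]);print("lug scene",p[:2])
im=cv2.imread("pics/top0.png");g=(im[200:310,165:260].min(2)>150).astype(np.uint8)
c=max(cv2.findContours(g,0,1)[0],key=cv2.contourArea);b=cv2.boxPoints(cv2.minAreaRect(c))+[165,200];print(b)
p,_=fit([("top",[(0,0,.02)],[b.mean(0)])],[.45,.3,0]);print("plate",p)
s_=monitor.read_state();R=cv2.Rodrigues(s_['orientation'])[0];print(R,s_['tool_pos'])
E
```

```text
nest [ 0.5297  0.0102 -0.1426] -8.16751510515585 [ 0.3374  0.2495 -0.4598  0.2508 -0.0927 -0.2398  0.1948 -0.2387]
rack top [ 0.4628 -0.2659 -0.1299] [ 0.8765  0.5135 -0.7391  0.2156 -0.5675 -0.4045  0.4814 -0.2753]
rack scene [ 0.4674 -0.2668 -0.1178] [-0.0694 -0.3998 -0.2004  0.1527  0.2268  0.0649  0.0632  0.1643]
mates [ 0.4638 -0.2657 -0.1382] [ 0.3203 -0.7262  0.3276 -0.315  -0.1095 -0.8638 -0.0761 -1.0671]
short top [ 0.5617 -0.0218]
short scene [ 0.5648 -0.0226]
long top [0.4986 0.0418]
long scene [0.5029 0.0382]
[[ 0.5616 -0.0207  0.098 ]]
[[0.4978 0.041  0.128 ]]
[[0.6061 0.0497 0.073 ]]
[[ 0.4476 -0.0336  0.027 ]]
lug scene [0.6077 0.0516]
[[180.2541 292.2049]
 [186.4754 223.7705]
 [242.1967 228.8361]
 [235.9754 297.2705]]
plate [0.4532 0.3032 0.    ]
[[ 0.9711  0.2385 -0.0003]
 [ 0.2385 -0.9711  0.0016]
 [ 0.0001 -0.0017 -1.    ]] [ 0.143  -0.5822  0.2177]
```

Call:
arm_command:
  deltas:
    - [[2.3, 3.1, 0, 0, 0, -1.8], [2.3, 3.1, 0, 0, 0, -1.8], [2.3, 3.1, 0, 0, 0, -1.8], [2.3, 3.1, 0, 0, 0, -1.8], [2.3, 3.1, 0, 0, 0, -1.8], [2.3, 3.1, 0, 0, 0, -1.8], [2.3, 3.1, 0, 0, 0, -1.8], [2.3, 3.1, 0, 0, 0, -1.8], [2.3, 3.1, 0, 0, 0, -1.8], [2.3, 3.1, 0, 0, 0, -1.8], [2.3, 3.1, 0, 0, 0, -1.8], [2.3, 3.1, 0, 0, 0, -1.8]]
  gripper: 1
  squeeze: 25

```text
t: 1.1
tool_pos: [0.4197, -0.2088, 0.2184]
orientation: [-3.134, 0.216, 0.0]
force: [-0.2, -0.8, -0.2]
opening: 0.093
gripper_force: 0.0
```

Call:
arm_command:
  deltas:
    - [[2.4, 3.1, 0, 0, 0, 0], [2.4, 3.1, 0, 0, 0, 0], [2.4, 3.1, 0, 0, 0, 0], [2.4, 3.1, 0, 0, 0, 0], [2.4, 3.1, 0, 0, 0, 0], [2.2, 3.2, 0, 0, 0, 0], [0, 0, 0, 0, 0, 0], [0, 0, 0, 0, 0, 0]]

```text
t: 1.77
tool_pos: [0.5613, -0.0218, 0.2176]
orientation: [-3.135, 0.208, 0.003]
force: [0.1, -0.4, 0.1]
opening: 0.0931
gripper_force: 0.0
```

Run:
```python
from h import *
s_=monitor.read_state();print(s_['t'],s_['tool_pos'])
m=eyes.camera_model("wrist");im=eyes.read_camera("wrist");cv2.imwrite("pics/w1.png",im)
CM["wrist"]=m
for P in([.562,-.0215,.098],[.5,.0405,.128],[.6061,.0497,.081]):print(P,proj("wrist",P))
```

```text
1.7667 [ 0.56126924 -0.0217775   0.21759978]
[0.562, -0.0215, 0.098] [[321.93854511 193.68266875]]
[0.5, 0.0405, 0.128] [[267.82960928 270.02775591]]
[0.6061, 0.0497, 0.081] [[248.31413743 157.51079179]]
```

View pics/w1.png

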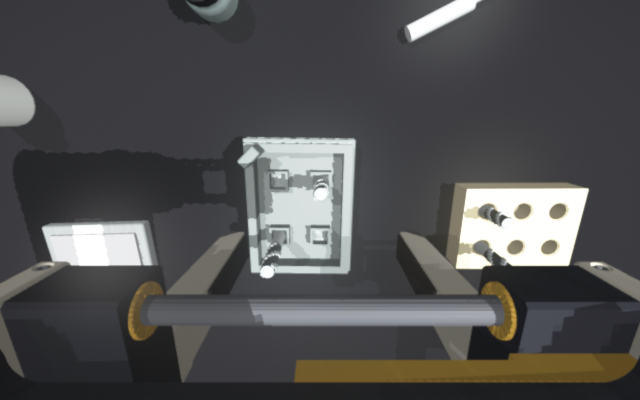

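The wrist picture agrees with the fit: the short mill's top is at (321,190), the long one's at (267,270) and the lug at (250,155), all within a few pixels of prediction. I descend on the short mill.

Call:
arm_command:
  deltas:
    - [[0, 0, -3.5, 0, 0, 0], [0, 0, -3.5, 0, 0, 0], [0, 0, -3.5, 0, 0, 0], [0, 0, -2.5, 0, 0, 0], [0, 0, -1.5, 0, 0, 0], [0, 0, -1, 0, 0, 0], [0, 0, 0, 0, 0, 0], [0, 0, 0, 0, 0, 0]]

```text
t: 2.48
tool_pos: [0.5609, -0.0246, 0.0641]
orientation: [3.134, -0.216, -0.0]
force: [-0.3, 0.1, -0.3]
opening: 0.093
gripper_force: 0.0
```

Call:
arm_command:
  deltas:
    - [[0, 0, 0, 0, 0, 0], [0, 0, 0, 0, 0, 0], [0, 0, 0, 0, 0, 0], [0, 0, 0, 0, 0, 0], [0, 0, 0, 0, 0, 0], [0, 0, 0, 0, 0, 0], [0, 0, 0, 0, 0, 0], [0, 0, 0, 0, 0, 0]]
  gripper: -1
  squeeze: 25

```text
t: 3.15
tool_pos: [0.5611, -0.0236, 0.0636]
orientation: [-3.134, 0.214, 0.0]
force: [0.3, 0.3, -0.4]
opening: 0.0442
gripper_force: 0.0
```

Call:
arm_command:
  deltas:
    - [[0, 0, 0, 0, 0, 0], [0, 0, 0, 0, 0, 0], [0, 0, 0, 0, 0, 0], [0, 0, 0, 0, 0, 0], [0, 0, 0, 0, 0, 0], [0, 0, 0, 0, 0, 0], [0, 0, 0, 0, 0, 0], [0, 0, 0, 0, 0, 0]]

```text
t: 3.82
tool_pos: [0.5611, -0.0236, 0.0636]
orientation: [-3.134, 0.214, 0.0]
force: [0.4, 1.0, -0.9]
opening: 0.0134
gripper_force: 24.9
```

Call:
arm_command:
  deltas:
    - [[0, 0, 1, 0, 0, 0], [0, 0, 2, 0, 0, 0], [0, 0, 3.5, 0, 0, 0], [0, 0, 3.5, 0, 0, 0], [-0.7, -2.6, 0, 0, 0, 0], [-0.9, -3.3, 0, 0, 0, 0], [-1, -3.9, 0, 0, 0, 0], [-1, -3.9, 0, 0, 0, 0], [-1, -3.9, 0, 0, 0, 0], [-1, -3.9, 0, 0, 0, 0], [-1, -3.9, 0, 0, 0, 0], [-0.8, -2.4, 0, 0, 0, 0]]

```text
t: 4.82
tool_pos: [0.4858, -0.3055, 0.1647]
orientation: [3.132, -0.216, 0.001]
force: [0.6, 0.2, -0.2]
opening: 0.0133
gripper_force: 24.9
```

Call:
arm_command:
  deltas:
    - [[-0.4, -1.2, -1, 0, 0, 0], [0, 0, -2, 0, 0, 0], [0, 0, 0, 0, 0, 0], [0, 0, 0, 0, 0, 0], [0, 0, 0, 0, 0, 0]]

```text
t: 5.23
tool_pos: [0.4834, -0.3128, 0.134]
orientation: [-3.134, 0.212, 0.0]
force: [-0.4, 0.2, -0.6]
opening: 0.0137
gripper_force: 24.9
```

Run:
```python
from h import *
m=eyes.camera_model("wrist");s_=monitor.read_state();im=eyes.read_camera("wrist")
print(s_['t'],s_['tool_pos'],s_['opening'],s_['gripper_force'])
CM["wrist"]=m;CMt=m
pr=[.4645,-.266,-.13]
q=[(.025,-.045,.034),(-.025,-.045,.034),(.025,0,.034),(-.025,0,.034)]
px=proj("wrist",T(pr,q));print(px)
p=s_['tool_pos']; tip=proj("wrist",[p[0],p[1],p[2]-.034]);print(tip)
a,b=im[130:380],eyes.read_camera("scene")[150:320,110:330]
a=im[100:330,200:480]
cv2.imwrite("pics/w2.png",np.hstack([cv2.resize(a,(400,330)),cv2.resize(b,(400,330))]))
print(proj("scene",T(pr,q)),proj("scene",[p[0],p[1],p[2]-.034]))
```

```text
5.2333 [ 0.48342694 -0.31279333  0.13403311] 0.01367745181977481 24.94057059288025
[[323.44702066 199.75409333]
 [323.63844311 247.76716061]
 [276.15591711 199.99648276]
 [278.62932327 247.98429266]]
[[322.47539525 225.24232837]]
[[153.75263046 273.85065506]
 [142.01453843 259.5780311 ]
 [175.63569295 262.32444248]
 [163.52652571 248.80255766]] [[146.25101587 248.36620696]]
```

View pics/w2.png

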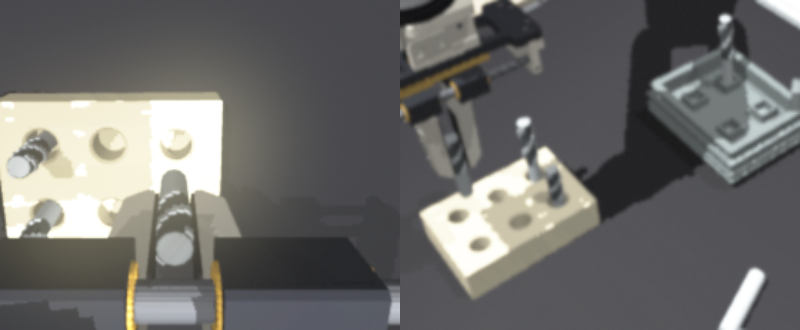

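The wrist picture shows the far hole of the +x row at (323,198) against a predicted (323,200), with the mill held straight above it. I lower it.

Call:
arm_command:
  deltas:
    - [[0, 0, -2.5, 0, 0, 0], [0, 0, -2, 0, 0, 0], [0, 0, -1.2, 0, 0, 0], [0, 0, -1, 0, 0, 0], [0, 0, -1, 0, 0, 0], [0, 0, -0.8, 0, 0, 0], [0, 0, -0.5, 0, 0, 0], [0, 0, 0, 0, 0, 0], [0, 0, 0, 0, 0, 0]]

```text
t: 6.08
tool_pos: [0.4832, -0.3138, 0.0438]
orientation: [3.134, -0.214, 0.0]
force: [0.6, 0.2, -0.5]
opening: 0.0133
gripper_force: 24.9
```

Call:
arm_command:
  deltas:
    - [[0, 0, -0.1, 0, 0, 0], [0, 0, -0.1, 0, 0, 0], [0, 0, 0, 0, 0, 0], [0, 0, 0, 0, 0, 0]]

```text
t: 6.42
tool_pos: [0.4833, -0.3138, 0.0419]
orientation: [3.134, -0.214, 0.001]
force: [0.3, -0.0, -0.3]
opening: 0.0134
gripper_force: 24.9
```

Call:
arm_command:
  deltas:
    - [[0, 0, 0, 0, 0, 0], [0, 0, 0, 0, 0, 0], [0, 0, 0, 0, 0, 0], [0, 0, 0, 0, 0, 0], [0, 0, 0, 0, 0, 0], [0, 0, 0, 0, 0, 0]]
  gripper: 0

```text
t: 6.92
tool_pos: [0.4831, -0.3137, 0.0417]
orientation: [3.134, -0.214, 0.0]
force: [-0.1, -0.6, 0.1]
opening: 0.0451
gripper_force: 0.0
```

Call:
arm_command:
  deltas:
    - [[0, 0, 2, 0, 0, 0], [0, 0, 4, 0, 0, 0], [0, 0, 4, 0, 0, 0], [0, 0, 4, 0, 0, 0], [0.2, 3.9, 0.3, 0, 0, 0], [0.2, 3.9, 0.3, 0, 0, 0], [0.2, 3.9, 0, 0, 0, 0], [0.2, 3.9, 0, 0, 0, 0], [0.2, 3.9, 0, 0, 0, 0], [0.2, 3.9, 0, 0, 0, 0], [0.2, 3.9, 0, 0, 0, 0], [0.2, 3.9, 0, 0, 0, 0]]

```text
t: 7.92
tool_pos: [0.4989, 0.0001, 0.1879]
orientation: [3.134, -0.214, 0.001]
force: [1.3, -0.3, -1.3]
opening: 0.0463
gripper_force: 0.0
```

Call:
arm_command:
  deltas:
    - [[0.1, 3, 0, 0, 0, 0], [0, 1.2, 0, 0, 0, 0], [0, 0, 0, 0, 0, 0], [0, 0, 0, 0, 0, 0], [0, 0, 0, 0, 0, 0]]

```text
t: 8.33
tool_pos: [0.5001, 0.0392, 0.1876]
orientation: [3.134, -0.215, -0.0]
force: [-0.3, 0.2, -0.9]
opening: 0.0465
gripper_force: 0.0
```

Call:
arm_command:
  deltas:
    - [[0, 0.1, -3, 0, 0, 0], [0, 0, -3, 0, 0, 0], [0, 0, -2.5, 0, 0, 0], [0, 0, -1.5, 0, 0, 0], [0, 0, -0.3, 0, 0, 0], [0, 0, 0, 0, 0, 0], [0, 0, 0, 0, 0, 0]]

```text
t: 8.92
tool_pos: [0.5008, 0.0403, 0.0856]
orientation: [3.134, -0.216, 0.002]
force: [0.3, -0.3, 0.8]
opening: 0.0465
gripper_force: 0.0
```

Call:
arm_command:
  deltas:
    - [[0, 0, 0, 0, 0, 0], [0, 0, 0, 0, 0, 0], [0, 0, 0, 0, 0, 0], [0, 0, 0, 0, 0, 0], [0, 0, 0, 0, 0, 0], [0, 0, 0, 0, 0, 0], [0, 0, 0, 0, 0, 0], [0, 0, 0, 0, 0, 0]]
  gripper: -1

```text
t: 9.58
tool_pos: [0.5003, 0.0414, 0.085]
orientation: [-3.134, 0.214, -0.001]
force: [-1.1, 0.5, 2.7]
opening: 0.0134
gripper_force: 25.0
```

Call:
arm_command:
  deltas:
    - [[0, 0, 1, 0, 0, 0], [0, 0, 2.5, 0, 0, 0], [0, 0, 4, 0, 0, 0], [0, 0, 3.5, 0, 0, 0], [-0.5, -2.6, 0, 0, 0, 0], [-0.7, -3.6, 0, 0, 0, 0], [-0.7, -3.8, 0, 0, 0, 0], [-0.7, -3.8, 0, 0, 0, 0], [-0.7, -3.8, 0, 0, 0, 0], [-0.7, -3.8, 0, 0, 0, 0], [-0.7, -3.8, 0, 0, 0, 0], [-0.7, -3.8, 0, 0, 0, 0]]

```text
t: 10.58
tool_pos: [0.4453, -0.2503, 0.1952]
orientation: [3.134, -0.214, 0.0]
force: [1.2, 0.2, -1.5]
opening: 0.0136
gripper_force: 25.0
```

Call:
arm_command:
  deltas:
    - [[-0.6, -3.2, 0, 0, 0, 0], [-0.5, -2, 0, 0, 0, 0], [-0.1, -0.7, 0, 0, 0, 0], [0, 0, -2.5, 0, 0, 0], [0, 0, -1.5, 0, 0, 0], [0, 0, 0, 0, 0, 0], [0, 0, 0, 0, 0, 0], [0, 0, 0, 0, 0, 0]]

```text
t: 11.25
tool_pos: [0.4347, -0.3074, 0.1558]
orientation: [3.134, -0.213, 0.001]
force: [0.1, 0.3, -0.7]
opening: 0.0136
gripper_force: 25.0
```

Run:
```python
from h import *
m=eyes.camera_model("wrist");s_=monitor.read_state();im=eyes.read_camera("wrist")
print(s_['t'],s_['tool_pos'],s_['opening'],s_['gripper_force'])
CM["wrist"]=m
pr=[.4645,-.266,-.13]
q=[(.025,-.045,.034),(-.025,-.045,.034),(.025,0,.034),(-.025,0,.034),(.025,-.045,.076)]
print(proj("wrist",T(pr,q)))
p=s_['tool_pos'];print(proj("wrist",[p[0],p[1],p[2]-.055]))
b=eyes.read_camera("scene")[150:320,110:330]
cv2.imwrite("pics/w3.png",np.hstack([cv2.resize(im[100:330,200:480],(400,330)),cv2.resize(b,(400,330))]))
```

```text
11.25 [ 0.43469434 -0.30740265  0.1558061 ] 0.013593776038366564 24.99927520751953
[[322.07943989 145.39757166]
 [322.3438259  194.82469698]
 [275.98253835 145.66540288]
 [278.41048202 195.07091602]
 [322.14843439 150.42864629]]
[[322.42242395 215.76610519]]
```

View pics/w3.png

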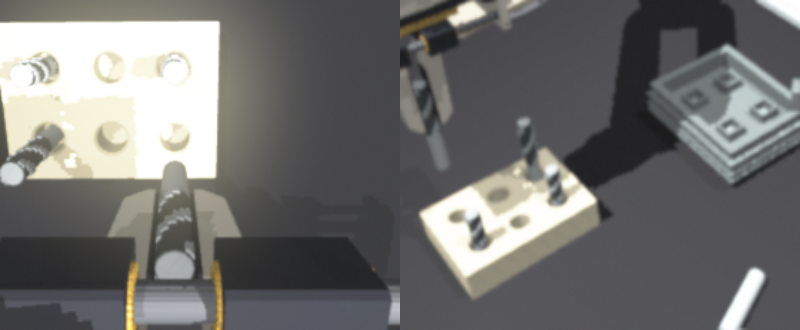

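The short mill stands in the short row's far hole. The tray is now empty, and the long mill hangs in line with its hole at (322,194). I lower it.

Call:
arm_command:
  deltas:
    - [[0, 0, -2.5, 0, 0, 0], [0, 0, -2, 0, 0, 0], [0, 0, -1.2, 0, 0, 0], [0, 0, -1, 0, 0, 0], [0, 0, -1, 0, 0, 0], [0, 0, -0.8, 0, 0, 0], [0, 0, -0.5, 0, 0, 0], [0, 0, -0.15, 0, 0, 0], [0, 0, 0, 0, 0, 0], [0, 0, 0, 0, 0, 0]]

```text
t: 12.18
tool_pos: [0.4344, -0.308, 0.0637]
orientation: [3.134, -0.214, 0.001]
force: [-0.3, 0.4, -0.2]
opening: 0.0133
gripper_force: 25.0
```

Call:
arm_command:
  deltas:
    - [[0, 0, 0, 0, 0, 0], [0, 0, 0, 0, 0, 0], [0, 0, 0, 0, 0, 0], [0, 0, 0, 0, 0, 0], [0, 0, 0, 0, 0, 0], [0, 0, 0, 0, 0, 0], [0, 0, 0, 0, 0, 0]]
  gripper: 0

```text
t: 12.77
tool_pos: [0.4341, -0.3077, 0.0632]
orientation: [3.134, -0.214, 0.0]
force: [-0.7, 0.1, 0.2]
opening: 0.0463
gripper_force: 0.0
```

Call:
arm_command:
  deltas:
    - [[0, 0, 2, 0, 0, 0], [0, 0, 4, 0, 0, 0], [0, 0, 4, 0, 0, 0], [1, 2.5, 1, 0, 0, -3], [1.6, 3.4, 0, 0, 0, -4.5], [1.6, 3.4, 0, 0, 0, -4.5], [1.6, 3.4, 0, 0, 0, -4.5], [1.6, 3.4, 0, 0, 0, -4.5], [1.6, 3.4, 0, 0, 0, -4.5], [1.6, 3.4, 0, 0, 0, -4.5], [1.6, 3.4, 0, 0, 0, -4.5], [1.6, 3.4, 0, 0, 0, -4.5]]

```text
t: 13.77
tool_pos: [0.5726, -0.0088, 0.1732]
orientation: [-2.881, 1.253, -0.001]
force: [1.0, -0.3, -0.7]
opening: 0.0465
gripper_force: 0.0
```

Call:
arm_command:
  deltas:
    - [[1.6, 3.4, 0, 0, 0, -4.5], [1.4, 2.3, 0, 0, 0, -2], [0.5, 0.4, 0, 0, 0, 0], [0, 0, 0, 0, 0, 0], [0, 0, 0, 0, 0, 0], [0, 0, 0, 0, 0, 0]]

```text
t: 14.27
tool_pos: [0.6066, 0.049, 0.1729]
orientation: [2.807, -1.409, -0.001]
force: [-0.4, 0.5, 0.6]
opening: 0.0463
gripper_force: 0.0
```

Run:
```python
from h import *
m=eyes.camera_model("wrist");s_=monitor.read_state();im=eyes.read_camera("wrist")
print(s_['t'],s_['tool_pos'],s_['orientation'])
CM["wrist"]=m
pn=[.5305,.0105,-.1426]
print(proj("wrist",T(pn,[(.07,.05,.081)])),T(pn,[(.07,.05,.081)]))
d=np.array([1,1])/2**.5;w=np.array([-1,1])/2**.5
q=[tuple(np.array([.07,.05])+.006*a*d+.012*b*w)+(.081,) for a,b in((1,1),(1,-1),(-1,-1),(-1,1))]
px=proj("wrist",T(pn,q));print(px)
c=px.mean(0).astype(int);print(c)
x0,y0=c[0]-65,max(c[1]-50,0)
a=cv2.resize(im[y0:y0+100,x0:x0+130],(780,600),interpolation=cv2.INTER_CUBIC)
cv2.polylines(a,[((px-[x0,y0])*6).astype(np.int32)],True,(0,0,255),1)
cv2.imwrite("pics/w4.png",a);print(x0,y0)
```

```text
14.2667 [0.60660037 0.04898532 0.17290924] [ 2.80684524e+00 -1.40945337e+00 -6.30471902e-04]
[[320.93027543 202.83687622]] [[0.60689535 0.05004429 0.081     ]]
[[314.57327509 215.11623218]
 [314.31219542 190.28730884]
 [327.44829854 190.24648425]
 [327.38486774 215.07642926]]
[320 202]
255 152
```

View pics/w4.png

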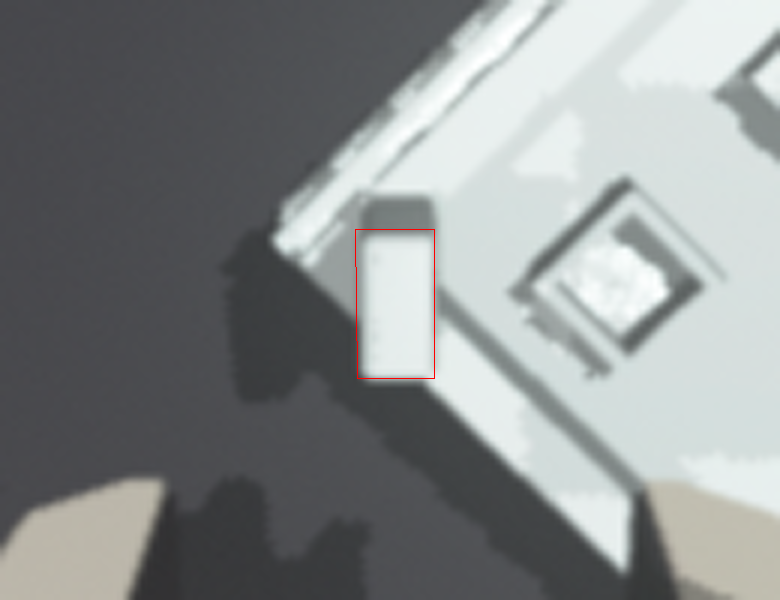

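The lug sits squarely in its predicted outline, around (321,204), with the yaw aligned. I descend and pinch it.

Call:
arm_command:
  deltas:
    - [[0, 0, -3, 0, 0, 0], [0, 0, -3, 0, 0, 0], [0, 0.05, -2.5, 0, 0, 0], [0, 0.05, -1.8, 0, 0, 0], [0, 0, -1, 0, 0, 0], [0, 0, -0.5, 0, 0, 0], [0, 0, 0, 0, 0, 0], [0, 0, 0, 0, 0, 0]]

```text
t: 14.98
tool_pos: [0.6079, 0.0508, 0.0564]
orientation: [-2.807, 1.41, -0.002]
force: [0.6, 1.0, -0.4]
opening: 0.0464
gripper_force: 0.0
```

Call:
arm_command:
  deltas:
    - [[0, 0, 0, 0, 0, 0], [0, 0, 0, 0, 0, 0], [0, 0, 0, 0, 0, 0], [0, 0, 0, 0, 0, 0], [0, 0, 0, 0, 0, 0], [0, 0, 0, 0, 0, 0], [0, 0, 0, 0, 0, 0], [0, 0, 0, 0, 0, 0], [0, 0, 0, 0, 0, 0]]
  gripper: -1
  squeeze: 45

```text
t: 15.73
tool_pos: [0.6068, 0.0511, 0.0554]
orientation: [2.807, -1.409, -0.001]
force: [-3.9, -1.9, 5.2]
opening: 0.0117
gripper_force: 45.0
```

Call:
arm_command:
  deltas:
    - [[-0.02, -0.01, 0.15, 0.23, -0.44, 0], [-0.02, -0.01, 0.15, 0.23, -0.44, 0], [-0.02, -0.01, 0.15, 0.23, -0.44, 0], [-0.02, -0.01, 0.15, 0.23, -0.44, 0], [-0.03, -0.01, 0.15, 0.23, -0.44, 0], [-0.03, -0.01, 0.15, 0.23, -0.44, 0], [-0.03, -0.02, 0.16, 0.23, -0.44, 0], [-0.03, -0.02, 0.16, 0.23, -0.44, 0], [-0.03, -0.02, 0.16, 0.23, -0.44, 0], [-0.03, -0.02, 0.16, 0.23, -0.44, 0], [0, 0, 0, 0, 0, 0]]

```text
t: 16.65
tool_pos: [0.6049, 0.0498, 0.0712]
orientation: [-2.743, 1.377, -0.08]
force: [-0.6, 0.1, 0.8]
opening: 0.0119
gripper_force: 45.0
```

Call:
arm_command:
  deltas:
    - [[-0.03, -0.02, 0.16, 0.23, -0.44, 0], [-0.03, -0.02, 0.16, 0.23, -0.44, 0], [-0.03, -0.02, 0.16, 0.23, -0.44, 0], [-0.04, -0.02, 0.16, 0.23, -0.44, 0], [-0.04, -0.02, 0.16, 0.23, -0.44, 0], [-0.04, -0.02, 0.16, 0.23, -0.44, 0], [-0.04, -0.02, 0.16, 0.23, -0.44, 0], [-0.04, -0.02, 0.16, 0.23, -0.44, 0], [-0.04, -0.02, 0.16, 0.23, -0.44, 0], [0, 0, 0, 0, 0, 0], [0, 0, 0, 0, 0, 0]]

```text
t: 17.57
tool_pos: [0.6011, 0.048, 0.0851]
orientation: [-2.685, 1.348, -0.145]
force: [-0.2, 2.3, -0.8]
opening: 0.0116
gripper_force: 45.0
```

Run:
```python
from h import *
s_=monitor.read_state();print(s_['t'],s_['tool_pos'],s_['force'],s_['opening']);print(cv2.Rodrigues(s_['orientation'])[0])
b=eyes.read_camera("scene");t_=eyes.read_camera("top")
cv2.imwrite("pics/p5.png",np.hstack([cv2.resize(b[150:300,120:345],(400,267)),cv2.resize(t_[170:290,250:430],(400,267))]))
```

```text
17.5667 [0.60106611 0.04803588 0.08506949] [-0.16048271  2.31319478 -0.78837425] 0.011638851431572643
[[ 0.59548663 -0.79010918  0.1453381 ]
 [-0.80294747 -0.59118963  0.07596171]
 [ 0.02590434 -0.16193304 -0.98646168]]
```

View pics/p5.png

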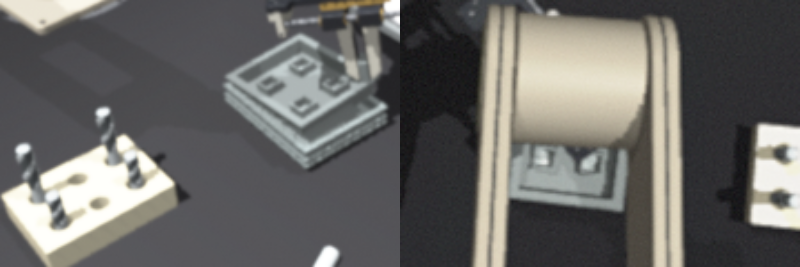

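The scene picture shows the tray tilted with its lug corner well up and the far corner in the nest. The nest is flat on the bench, and all four mills stand upright. I lift straight up now.

Call:
arm_command:
  deltas:
    - [[0, 0, 0.2, 0, 0, 0], [0, 0, 0.2, 0, 0, 0], [0, 0, 0.3, 0, 0, 0], [0, 0, 0.3, 0, 0, 0], [0, 0, 0.4, 0, 0, 0], [0, 0, 0.6, 0, 0, 0], [0, 0, 1, 0, 0, 0], [0, 0, 1.5, 0, 0, 0], [0, 0, 2, 0, 0, 0], [0, 0, 2, 0, 0, 0], [0, 0, 1, 0, 0, 0]]

```text
t: 18.58
tool_pos: [0.6027, 0.048, 0.1841]
orientation: [-2.684, 1.347, -0.151]
force: [0.3, 0.1, -0.8]
opening: 0.012
gripper_force: 45.0
```

Call:
arm_command:
  deltas:
    - [[0, 0, 1, -0.4, 0.8, 0], [0, 0, 1, -0.4, 0.8, 0], [0, 0, 1, -0.4, 0.8, 0], [0, 0, 1, -0.4, 0.8, 0], [0, 0, 0, -0.4, 0.8, 0], [0, 0, 0, -0.4, 0.8, 0], [0, 0, 0, -0.4, 0.8, 0], [0, 0, 0, -0.4, 0.8, 0], [0, 0, 0, -0.4, 0.8, 0], [0, 0, 0, -0.4, 0.8, 0], [0, 0, 0, -0.4, 0.5, 0], [0, 0, 0, 0, 0, 0]]

```text
t: 19.58
tool_pos: [0.6013, 0.0483, 0.2195]
orientation: [2.805, -1.408, -0.005]
force: [-0.2, 0.3, -1.5]
opening: 0.0116
gripper_force: 45.0
```

Call:
arm_command:
  deltas:
    - [[-0.3, 1.2, 0, 0, 0, 0], [-0.5, 2.2, 0, 0, 0, 0], [-0.7, 3, 0, 0, 0, 0], [-0.7, 3, -0.3, 0, 0, 0], [-0.8, 3.2, -0.3, 0, 0, 0], [-0.8, 3.2, -0.3, 0, 0, 0], [-0.8, 3.2, -0.3, 0, 0, 0], [-0.8, 3.2, -0.3, 0, 0, 0], [-0.7, 2.8, 0, 0, 0, 0], [-0.6, 2.2, 0, 0, 0, 0], [-0.3, 1.4, 0, 0, 0, 0], [-0.2, 0.8, 0, 0, 0, 0]]

```text
t: 20.58
tool_pos: [0.548, 0.263, 0.2002]
orientation: [-2.828, 1.18, 0.087]
force: [-0.4, -0.4, -1.6]
opening: 0.0119
gripper_force: 45.0
```

Call:
arm_command:
  deltas:
    - [[0, 0, 0, 0, 0, 0], [0, 0, 0, 0, 0, 0], [0, 0, 0, 0, 0, 0], [0, 0, 0, 0, 0, 0], [0, 0, 0, 0, 0, 0], [0, 0, 0, 0, 0, 0], [0, 0, 0, 0, 0, 0], [0, 0, 0, 0, 0, 0]]

```text
t: 21.25
tool_pos: [0.5482, 0.2619, 0.2003]
orientation: [-2.828, 1.182, 0.087]
force: [0.4, 0.2, -1.4]
opening: 0.0116
gripper_force: 45.0
```

Run:
```python
from h import *
s_=monitor.read_state();print(s_['t'],s_['tool_pos'],s_['force'],s_['opening'],abs(s_['dq']).max());print(cv2.Rodrigues(s_['orientation'])[0])
b=eyes.read_camera("scene");t_=eyes.read_camera("top")
cv2.imwrite("pics/p6.png",np.hstack([b[30:330,110:460],cv2.resize(t_[100:310,150:490],(450,300))]))
```

```text
21.25 [0.5481564  0.26187263 0.20029313] [ 0.35365804  0.18836522 -1.3683682 ] 0.011582133376525843 0.001993895119409058
[[ 0.70174948 -0.71204942 -0.02309311]
 [-0.70780301 -0.70051744  0.09105063]
 [-0.08100967 -0.04754936 -0.99557847]]
```

View pics/p6.png

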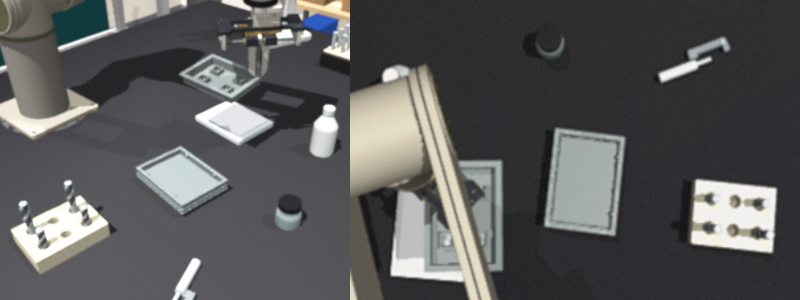

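The tray hangs freely and the nest and bystanders are unmoved. Joint 6 reached its limit, though, so the tool stopped short at y=0.262 with a 5° tilt. Tray yaw is free, so I turn it about z to relieve joint 6 and carry on.

Call:
arm_command:
  deltas:
    - [[0, 0, 0, 0, 0, 4], [-0.5, 0.6, 0, 0, 0, 4.5], [-0.8, 1.2, 0, 0, 0, 4.5], [-0.9, 1.4, 0, 0, 0, 4.5], [-1, 1.5, 0, 0, 0, 4.5], [-1, 1.6, 0, 0, 0, 4.5], [-1, 1.6, 0, 0, 0, 4.5], [-1, 1.5, 0, 0, 0, 4.5], [-0.9, 1.3, 0, 0, 0, 4.5], [-0.7, 1.1, 0, 0, 0, 4], [-0.5, 0.8, 0, 0, 0, 3], [0, 0, 0, 0, 0, 0]]

```text
t: 22.35
tool_pos: [0.4639, 0.3897, 0.2002]
orientation: [-3.092, -0.052, 0.127]
force: [-0.0, -0.2, -1.3]
opening: 0.0116
gripper_force: 45.0
```

Run:
```python
from h import *
s_=monitor.read_state();print(s_['tool_pos'],s_['q'])
R=cv2.Rodrigues(s_['orientation'])[0];print(R)
z=R[:,2];r=np.cross(z,[0,0,-1]);print("tilt fix deg",np.degrees(r))
y=-R[:,1];psi=np.arctan2(y[1],y[0])-np.pi/4
c=s_['tool_pos'][:2]-np.array([[np.cos(psi),-np.sin(psi)],[np.sin(psi),np.cos(psi)]])@[.07,.05];print("tray yaw,centre",np.degrees(psi),c,"err cm",100*(np.array([.4532,.3032])-c))
```

```text
[0.46392159 0.38968265 0.20017707] [0.56220568 0.19270546 1.45589723 0.08281553 1.53934079 2.09494821]
[[ 0.99604685  0.03151752 -0.08305012]
 [ 0.03537537 -0.99834246  0.04539729]
 [-0.08148165 -0.04815576 -0.99551081]]
tilt fix deg [-2.60107324 -4.75842138 -0.        ]
tray yaw,centre 46.808218226848794 [0.45246396 0.30442585] err cm [ 0.07360435 -0.12258451]
```

Call:
arm_command:
  deltas:
    - [[0, 0, 0, -0.65, -1.2, 0], [0, 0, 0, -0.65, -1.2, 0], [0, 0, 0, -0.65, -1.2, 0], [0, 0, 0, -0.65, -1.2, 0], [0, 0, 0, 0, 0, 0], [0, 0, 0, 0, 0, 0], [0, 0, 0, 0, 0, 0], [0, 0, 0, 0, 0, 0], [0, 0, 0, 0, 0, 0], [0, 0, 0, 0, 0, 0], [0, 0, 0, 0, 0, 0]]

```text
t: 23.27
tool_pos: [0.4653, 0.3879, 0.2001]
orientation: [3.141, 0.045, 0.002]
force: [-0.5, 0.2, -1.9]
opening: 0.0119
gripper_force: 45.0
```

Run:
```python
from h import *
s_=monitor.read_state();R=cv2.Rodrigues(s_['orientation'])[0];print(s_['t'],s_['tool_pos'],R[:,2],abs(s_['dq']).max(),s_['force'],s_['gripper_force'])
b=eyes.read_camera("scene");cv2.imwrite("pics/p7.png",b[20:330,110:480])
```

```text
23.2667 [0.46525301 0.38786171 0.20013844] [ 1.08638672e-03 -2.09809781e-04 -9.99999388e-01] 0.002223725892685548 [-0.51465272  0.21829239 -1.91604662] 44.99975860118866
```

View pics/p7.png

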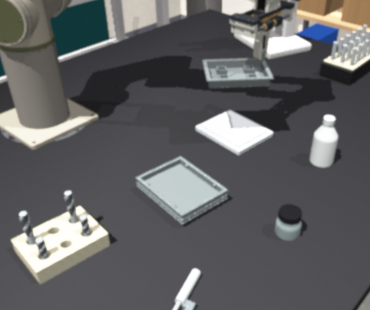

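The tray is held level and still over the plate, the four mills stand upright in the rack, and the nest hasn't moved. I hand in.

```bash
python3 -c "
from plant import ticket
print(ticket.close_job())"
```

```text
the job is handed in; nothing more can be done
None
```

I handed the job in at about 23 s, verdict not shown: both mills stand in their own rows, the tray was peeled with the nest left in place, and it is held level by its lug about 15 cm above the middle of the light plate. I viewed 11 pictures, one over the limit of 10.

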